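# Take the tub's lid off the spinning turntable and press it home

### The job

The blue lid of the small pale grey storage tub was left on the free-spinning turntable, next to the flux bottle and the solder spool. Lift the lid off, leave the bottle and the spool standing on the turntable, set the lid on the tub and press it straight down over the catches until it is fully home and level all round.

Things in the scene. Friction and masses are not known exactly. Their poses are not given: they have to be found in the camera images.
- turntable: Fixed foot of a low turntable; origin at the centre of its underside on the bench, z up, its axis vertical. On it a round platter (190 mm across, aluminium with a black rubber mat and white tick marks at the edge) spins freely; the platter's top is 30 mm above the bench.
- platter_centre (a point): Centre of the platter's top surface, 30 mm above the bench.
- platter (a joint): Angle of the free-spinning platter about the vertical (rad); almost no friction, no stops. It turns when anything on it is pushed.
- lid: Loose blue round lid, 71 mm across, 80 g, at first right way up on the platter. Origin at the centre of its open lower edge, z up through the knob. Skirt 20 mm high in all with a 2 mm top (inside: 66 mm wide, 18 mm deep); in the middle of the top a round grip knob, 20 mm across and 18 mm high, from z = 20 to 38 mm.
- lid_knob (a point): Centre of the top of the lid's knob, 38 mm above the lid's lower edge.
- tub: Pale grey-white round storage tub, fixed, mouth up, 64 mm across, 55 mm high, rim tapered to 59 mm; origin at the centre of its underside, z up. Four blue sprung catches stick out 2.5 mm, 13 mm below the rim. A lid laid on rests on them some 8 mm too high; 5 to 15 N at its middle takes it over them until its top lies on the rim, the lid's origin 37 mm above the tub's.
- tub_rim (a point): Centre of the tub's mouth, at rim height, 55 mm above its underside. With the lid fully home the top of the lid's knob is 20 mm above this point.
- flux_bottle: Loose bottle with an amber label and black cap, 38 mm across, 69 mm high, standing on the platter; origin at the centre of its underside, z up.
- spool: Loose solder wire spool with red flanges, 48 mm across, 50 mm high, standing on the platter; origin at the centre of its underside, z up.
Not all that is in view belongs to the job. What is shaped like the flux_bottle but pink is not meant.

How it is judged:
On the way:
1. the lid is lifted at least 40 mm clear above the platter, with the flux bottle and the spool still standing on it (z of lid in the frame of platter_centre above 0.04 m and angle between each of flux_bottle, spool's own z axis and vertical below 0.15 rad and horizontal distance between each of flux_bottle, spool and platter_centre below 0.09 m and z of flux_bottle in the frame of platter_centre between -0.004 and 0.01 m and z of spool in the frame of platter_centre between -0.004 and 0.01 m), for 0.1 s.
At the end, for the whole second after the job is handed in: The lid rests, knob up, fully home on the tub: its lower edge within 2.5 mm of 37 mm above the tub's underside, centred within 4 mm and level within 0.05 rad; the flux bottle and the spool stand upright (within 0.15 rad) on the platter, within 90 mm of its centre (z of lid in the frame of tub between 0.034 and 0.0395 m and horizontal distance between lid and tub below 0.004 m and angle between the z axis of lid and the z axis of tub, either way round below 0.05 rad and z of lid_knob in the frame of tub above 0.065 m and linear speed of lid below 0.02 m/s and angle between each of flux_bottle, spool's own z axis and vertical below 0.15 rad and horizontal distance between each of flux_bottle, spool and platter_centre below 0.09 m and z of flux_bottle in the frame of platter_centre between -0.004 and 0.01 m and z of spool in the frame of platter_centre between -0.004 and 0.01 m); the robot touches nothing.
It fails at once if the flux bottle or the spool is knocked over (tilted more than 0.5 rad) (angle between any of flux_bottle, spool's own z axis and vertical above 0.5 rad).
It also fails if it takes over 51 s, if anything falls off the work surface, if the arm or the gripper's body presses on something with over 40 N, if the wrist force passes 120 N, or if a joint passes its speed limit or range.

### The arm

A 6-joint arm with a two-finger parallel gripper is mounted at the origin on a cart in front of the work surface, level with it; the furniture and walls round the work are solid. World frame = base frame: x ahead of the robot, y to its left, z up, the work surface at z = 0. Lengths are in m, angles in rad, forces in N, time in s.
With the tool pointing down it reaches from about 0.25 to 0.775 m from the base axis. Payload 4 kg.
Tool frame: the origin (TCP) lies on the centre line of the jaws, within the pads' length; the fingertips stand robot.tips_ahead ahead of it and the grasp point (between the pads) lies 8 mm behind it (robot.tips_ahead is the distance from the TCP to the fingertips, in m); z points along the fingers, y is the line along which they close (so a half turn about z gives the same grasp; the last joint's range is limited). The gripper opens to 94 mm and grips with 3 to 60 N. Pads are 16 mm wide; open, the fingers measure 119 mm over their backs; the gripper's body (75 mm by 177 mm) begins 78 mm behind the grasp point.
Start: joints at [1.008, 0.087, 1.371, -0, 1.684, -0.103], TCP at [0.244, 0.493, 0.217] pointing down, gripper open.
Joint ranges: [-3.1, 3.1], [-0.76, 2.03], [0.27, 2.55], [-1.08, 4.22], [0.17, 2.65], [-2.57, 2.57]. Speed limits (rad/s): [2.79, 2.79, 3.14, 3.14, 3.14, 3.14].

### API

Orientations are given as [roll, pitch, yaw] about the fixed x, y, z axes, in that order (R = Rz(yaw) Ry(pitch) Rx(roll)).
In Python, from bench import robot, snapshot, close_job, spotter gives the robot as it stands. The module is installed in compiled form; this text tells all that it offers.
- The arm moves only by the tool servo_tool, never from a script. Its argument "commands" is one flat list of numbers, 7 for each row, row after row: the shift along the tool's x, y, z in m, then the turn, a rotation vector about the tool's x, y, z in degrees, then the finger opening in m, from 0 to 0.094. In form: [x, y, z, ax, ay, az, grip, x, y, z, ax, ay, az, grip, ...]. A call has 1 to 10 rows; each row is the pose to reach, as a shift and turn from the pose commanded when the call began, along the tool's axes at that moment; what a row does not reach only later rows make up. A row lasts 1/8 s, in which the tool goes at most 62.5 mm and 10.7 degrees, less where a joint would pass 70% of its speed; a pose out of reach is approached as far as the arm can. A call with a gripper value outside its range is refused whole. The fingers move at their own pace and stop on an object; the grip force is fixed at half the most. Time passes only in rows, so rows that repeat a pose let the fingers close. It gives the time, the measured TCP pose, the force, the opening and the grip force at its end, in the units of the state.
- robot.get_obs(): the state, without advancing time (a new reading comes with each control period).
- snapshot(name): name is "scene" or "top" or "wrist"; returns a dict with "img" (480x640x3 uint8, blue, green, red), "camera_matrix" (3x3 intrinsics, pixels), "extrinsics" (4x4, takes a point from camera to world coordinates); the wrist camera has in their place "hand_eye" (4x4, takes a point from camera to tool coordinates, whose origin is the TCP and whose axes are the flange's). Camera axes: x right, y down, z forward; pixel columns grow to the right and rows downward; lengths in m; the calibration is good to about 2 mm. A picture is of the moment at which its call begins: read the wrist's pose just before it. There is no depth.
- close_job(): hands the job in; it is judged then, once.
Trained networks look in a picture, given as the dict that the camera call returned (one of the last four; its "shot" number tells which), for a name from the list of things; names that differ only in an ending like _2 or _b are one class to them, and where a whole thing is asked for, a point or a joint stands for the part that bears it (a point fixed in the world has none). Each returns a list of dicts, best first, with "conf" (0 to 1); they miss things now and then, are a little off and sometimes report something else, mostly with a low value. They report only what shows in the picture. A call takes as long as a camera call. They do not tell look-alikes from the thing itself.
- spotter.trace(name, picture): "region" (480x640 bool, what is visible of it) and "box" ([left, top, width, height] in pixels, round what is visible of it).
The state is a dict: "time": time; "joint_positions": joint angles; "qvel": joint speeds; "joint_torque": joint torques, N m; "tool_pos": TCP position; "ee_rot": TCP orientation; "wrist_force": force on the tool from outside, world axes, zero at the start; "wrist_torque": the same for the moment, N m; "width": finger opening in m; "finger_force": force on a finger pad.
Only numpy, scipy, OpenCV 4.12 (cv2) and the standard library are available. Lean on these libraries where they do the work, as an engineer would, in place of code of your own. Each camera call takes 0.05 s, during which the arm holds its last target. There are 200 camera calls.

## Working session

There is one attempt and no reset: what is moved stays moved. The work goes in short steps, Python scripts to look and compute and a tool call to move; the robot and the scene stay as the last step left them, time stands still between calls to the robot, and variables do not carry over. Pictures are saved under pics/ and viewed, at most 10 in all, crops included, and the job is handed in when it is done.

Besides the shell and the picture viewer there is one more tool, called after "Call:" as name(argument=value, ...), one argument or row to a line, values as JSON. servo_tool: Moves the arm, as the interface text tells. Its arguments: {"type":"object","properties":{"commands":{"type":"array","items":{"type":"number"}}},"required":["commands"]}

```bash
mkdir -p pics
cat > h.py <<'E'
import numpy as np, cv2
from bench import robot, snapshot, close_job, spotter
from scipy.spatial.transform import Rotation as R
def tool():
    o=robot.get_obs(); T=np.eye(4); T[:3,:3]=R.from_euler('xyz',o['ee_rot']).as_matrix(); T[:3,3]=o['tool_pos']; return T
def shot(n):
    T=tool(); s=snapshot(n); s['T']=s['extrinsics'] if n!='wrist' else T@s['hand_eye']; return s
def ray(s,u,v,z):
    d=s['T'][:3,:3]@np.linalg.solve(s['camera_matrix'],[u,v,1.]); c=s['T'][:3,3]
    return c+d*(z-c[2])/d[2]
def proj(s,p):
    q=np.linalg.inv(s['T'])@np.append(p,1); k=s['camera_matrix']@q[:3]; return k[:2]/k[2]
E
python3 - <<'E'
from h import *
o=robot.get_obs(); print({k:np.round(v,3) for k,v in o.items()}, robot.tips_ahead)
for n in ['top','scene']:
    s=shot(n); cv2.imwrite(f'pics/{n}0.png',s['img']); print(n,s['T'].round(3).tolist(),s['camera_matrix'][0,0])
    for t in ['lid','tub','flux_bottle','spool','platter','turntable']:
        for d in spotter.trace(t,s)[:3]:
            m=d['region']; v,u=np.nonzero(m); print(n,t,round(d['conf'],2),d['box'],u.mean().round(1),v.mean().round(1))
E
```

```text
{'time': np.float64(0.0), 'joint_positions': array([ 1.008,  0.088,  1.372,  0.   ,  1.684, -0.103]), 'qvel': array([-0.   , -0.001,  0.   , -0.   ,  0.001, -0.001]), 'joint_torque': array([ 1.0000e-03, -3.4017e+01, -3.0243e+01,  7.2000e-02,  3.3000e-02,
       -0.0000e+00]), 'tool_pos': array([0.244, 0.492, 0.215]), 'ee_rot': array([-3.139, -0.   ,  2.682]), 'wrist_force': array([ 0.334,  0.349, -0.216]), 'wrist_torque': array([-0.052, -0.023, -0.005]), 'finger_force': np.float64(0.0), 'width': np.float64(0.094)} 0.011
top [[0.013, -0.997, 0.073, 0.546], [-0.999, -0.011, 0.031, 0.11], [-0.03, -0.073, -0.997, 0.922], [0.0, 0.0, 0.0, 1.0]] 488.1878404445796
top lid 0.93 [374.6, 212.7, 40.3, 45.6] 393.4 234.4
top tub 0.69 [213.6, 227.4, 40.3, 35.3] 233.9 244.6
top flux_bottle 0.93 [343.8, 254.8, 20.4, 26.9] 352.8 268.9
top flux_bottle 0.88 [441.8, 233.8, 28.6, 20.3] 456.0 245.6
top spool 0.7 [329.5, 203.1, 19.6, 25.7] 339.4 216.3
top platter 0.74 [310.8, 189.6, 101.8, 102.1] 356.4 242.2
top turntable 0.82 [309.1, 189.1, 100.5, 104.1] 356.1 242.4
top turntable 0.47 [375.5, 215.1, 38.6, 40.3] 393.2 234.3
scene [[0.559, -0.501, 0.661, 0.049], [-0.829, -0.327, 0.453, -0.284], [-0.011, -0.801, -0.598, 0.577], [0.0, 0.0, 0.0, 1.0]] 444.3415255765481
scene lid 0.6 [333.5, 253.6, 36.6, 31.6] 352.9 270.1
scene tub 0.87 [214.5, 212.9, 32.1, 39.8] 230.1 231.9
scene flux_bottle 0.83 [291.1, 247.5, 20.9, 37.8] 300.4 265.5
scene spool 0.96 [304.7, 221.7, 21.8, 31.4] 317.5 238.0
scene platter 0.6 [275.6, 238.8, 95.2, 65.5] 318.5 274.7
scene turntable 0.96 [274.3, 238.7, 92.0, 63.1] 317.7 274.7
```

Run:
```python
import cv2,numpy as np
a=cv2.imread('pics/top0.png')[150:330,180:500]; b=cv2.imread('pics/scene0.png')[150:340,170:490]
cv2.imwrite('pics/a.png',cv2.resize(np.vstack([a,b[:120+30]]),None,fx=1.8,fy=1.8,interpolation=cv2.INTER_CUBIC))
```

```text
(no output)
```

View pics/a.png

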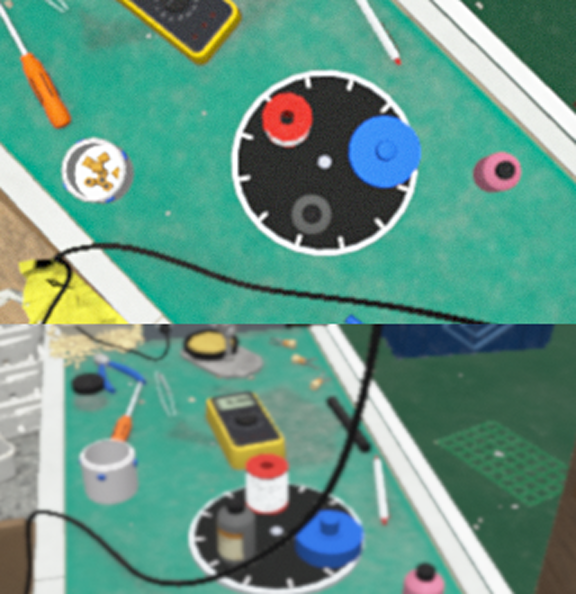

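Run:
```python
from h import *
s=shot('top')
for n,u,v,z in [('lid',393.4,234.4,.05),('lidbox',394.75,235.5,.05),('tub',233.9,244.6,.05),('bottle',354,268.2,.08),('pink',456,244,.04),('spool',339.4,216,.075),('plat',356.2,242,.03)]:
    print(n,ray(s,u,v,z).round(4))
```

```text
lid [0.6248 0.0186 0.05  ]
lidbox [0.6228 0.0162 0.05  ]
tub [0.6033 0.3048 0.05  ]
bottle [0.563  0.0891 0.08  ]
pink [ 0.6096 -0.0945  0.04  ]
spool [0.6537 0.1153 0.075 ]
plat [0.6119 0.0843 0.03  ]
```

The crop shows the lid on the right of the platter (crop 386,150), with the spool, the bottle and the tub (97,170) on the left. The pink look-alike is at far right. I still need to know whether the black cable lies on the bench or hangs.

```bash
cat >> h.py <<'E'
def rel(p,yaw_deg_world=0):
    T=tool(); return (T[:3,:3].T@(np.array(p)-T[:3,3])).round(4)
E
python3 - <<'E'
from h import *
t=shot('top'); s=shot('scene')
# cable: project hypothesised heights of top-view cable points into scene crop coords
for (u,v) in [(60,250),(130,248),(250,285),(380,305),(470,320)]:
    u0,v0=180+u/1.8,150+v/1.8
    print((u,v),[(z,ray(t,u0,v0,z)[:2].round(3).tolist(),((proj(s,ray(t,u0,v0,z))-[170,150])*1.8+[0,324]).round(0).tolist()) for z in (0,.1,.2,.3)])
print(rel([.624,.018,.24]), tool().round(3).tolist())
E
```

```text
(60, 250) [(0, [0.522, 0.353], [38.0, 512.0]), (0.1, [0.525, 0.326], [41.0, 447.0]), (0.2, [0.527, 0.3], [44.0, 371.0]), (0.3, [0.53, 0.274], [48.0, 279.0])]
(130, 248) [(0, [0.525, 0.279], [86.0, 533.0]), (0.1, [0.527, 0.261], [87.0, 465.0]), (0.2, [0.53, 0.242], [88.0, 385.0]), (0.3, [0.532, 0.224], [90.0, 290.0])]
(250, 285) [(0, [0.489, 0.152], [150.0, 593.0]), (0.1, [0.495, 0.148], [149.0, 516.0]), (0.2, [0.501, 0.143], [147.0, 427.0]), (0.3, [0.507, 0.138], [145.0, 322.0])]
(380, 305) [(0, [0.47, 0.017], [247.0, 659.0]), (0.1, [0.478, 0.027], [241.0, 572.0]), (0.2, [0.486, 0.037], [234.0, 471.0]), (0.3, [0.495, 0.047], [226.0, 354.0])]
(470, 320) [(0, [0.456, -0.075], [324.0, 713.0]), (0.1, [0.466, -0.055], [314.0, 617.0]), (0.2, [0.476, -0.035], [302.0, 507.0]), (0.3, [0.485, -0.015], [289.0, 381.0])]
[-0.5512 -0.257  -0.0235] [[-0.896, 0.444, 0.0, 0.244], [0.444, 0.896, 0.0, 0.493], [-0.0, 0.0, -1.0, 0.217], [0.0, 0.0, 0.0, 1.0]]
```

Run:
```python
import cv2,numpy as np
a=cv2.imread('pics/top0.png'); b=cv2.imread('pics/scene0.png')
cv2.imwrite('pics/b.png',cv2.resize(np.hstack([a[100:],b[:380]]),None,fx=.625,fy=.625,interpolation=cv2.INTER_AREA))
```

```text
(no output)
```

View pics/b.png

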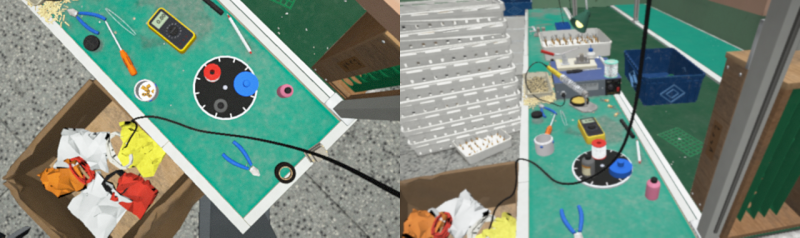

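The cable runs from the box on the left, in front of the turntable, and rises to the right: top view (480,340) to (639,404), scene top (397,0). I'll triangulate it.

Run:
```python
from h import *
t=shot('top'); s=shot('scene')
def dark(img): 
    return cv2.morphologyEx(img.max(2),cv2.MORPH_BLACKHAT,np.ones((13,13)))
D=dark(s['img']); T=dark(t['img'])
for u in range(230,640,30):
    v0=int(300+ (u-208)*.1)
    lo,hi=(270,420); 
    col=T[lo:hi,u].astype(int); cand=[lo+int(col.argmax())]
    for v in cand:
        r=[]
        for z in np.arange(0,.8,.01):
            p=ray(t,u,v,z); q=proj(s,p); 
            if 0<=q[0]<640 and 0<=q[1]<480: r.append((int(D[int(q[1]),int(q[0])]),round(float(z),2),p[:2].round(3).tolist(),q.round().tolist()))
        r.sort(key=lambda a:-a[0]); print(u,v,int(col.max()),r[:3])
```

```text
230 287 153 [(97, 0.01, [0.526, 0.319], [203.0, 255.0]), (67, 0.27, [0.532, 0.259], [207.0, 144.0]), (55, 0.25, [0.531, 0.264], [206.0, 154.0])]
260 289 127 [(105, 0.2, [0.528, 0.231], [223.0, 186.0]), (88, 0.21, [0.528, 0.229], [223.0, 181.0]), (68, 0.0, [0.523, 0.264], [222.0, 269.0])]
290 299 127 [(97, 0.01, [0.506, 0.206], [237.0, 280.0]), (57, 0.15, [0.512, 0.191], [237.0, 221.0]), (45, 0.16, [0.512, 0.19], [237.0, 216.0])]
320 309 132 [(112, 0.02, [0.489, 0.149], [254.0, 292.0]), (73, 0.34, [0.509, 0.135], [250.0, 123.0]), (73, 0.36, [0.51, 0.134], [250.0, 109.0])]
350 313 144 [(86, 0.36, [0.506, 0.1], [267.0, 114.0]), (77, 0.42, [0.51, 0.101], [266.0, 68.0]), (72, 0.05, [0.484, 0.095], [275.0, 293.0])]
380 317 155 [(152, 0.09, [0.481, 0.045], [296.0, 287.0]), (109, 0.1, [0.482, 0.046], [296.0, 282.0]), (96, 0.37, [0.503, 0.067], [285.0, 112.0])]
410 322 147 [(52, 0.17, [0.481, 0.006], [316.0, 257.0]), (52, 0.43, [0.503, 0.042], [300.0, 67.0]), (48, 0.16, [0.48, 0.004], [316.0, 263.0])]
440 328 160 [(90, 0.14, [0.469, -0.046], [341.0, 289.0]), (59, 0.13, [0.468, -0.048], [341.0
[... 237 characters left out ...]
, -0.085], [371.0, 197.0]), (69, 0.02, [0.426, -0.177], [402.0, 404.0]), (66, 0.03, [0.427, -0.174], [401.0, 398.0])]
530 357 134 [(125, 0.22, [0.439, -0.155], [408.0, 287.0]), (55, 0.4, [0.466, -0.087], [380.0, 123.0]), (45, 0.39, [0.465, -0.091], [381.0, 133.0])]
560 372 147 [(69, 0.45, [0.461, -0.096], [389.0, 77.0]), (52, 0.26, [0.426, -0.178], [427.0, 274.0]), (28, 0.44, [0.459, -0.1], [391.0, 88.0])]
590 388 129 [(118, 0.5, [0.457, -0.098], [395.0, 21.0]), (87, 0.49, [0.455, -0.103], [398.0, 34.0]), (52, 0.23, [0.4, -0.231], [462.0, 328.0])]
620 404 144 [(26, 0.19, [0.37, -0.293], [505.0, 401.0]), (19, 0.14, [0.358, -0.321], [518.0, 452.0]), (19, 0.42, [0.425, -0.167], [440.0, 133.0])]
```

Call:
servo_tool(
  commands=[-0.1,-0.047,-0.004,0,0,-7,0.05,-0.2,-0.094,-0.008,0,0,-14,0.05,-0.3,-0.14,-0.013,0,0,-21,0.05,-0.4,-0.187,-0.017,0,0,-28,0.05,-0.5,-0.233,-0.021,0,0,-34,0.05,-0.551,-0.257,-0.023,0,0,-37,0.05,-0.551,-0.257,-0.023,0,0,-37,0.05,-0.551,-0.257,-0.023,0,0,-37,0.05,-0.551,-0.257,-0.023,0,0,-37,0.05,-0.551,-0.257,-0.023,0,0,-37,0.05],
)

```text
time: 2.2
tool_pos: [0.6251, 0.0156, 0.2392]
ee_rot: [-3.142, 0.0, -2.957]
wrist_force: [1.0, 0.2, -0.7]
width: 0.05
finger_force: 0.0
```

Run:
```python
from h import *
w=shot('wrist'); cv2.imwrite('pics/w1.png',w['img']); print(tool().round(4).tolist(), w['T'].round(3).tolist())
for n in ['lid','flux_bottle','spool']:
    for d in spotter.trace(n,w)[:2]:
        v,u=np.nonzero(d['region']); print(n,round(d['conf'],2),d['box'],u.mean(),v.mean(),ray(w,u.mean(),v.mean(),.05).round(4))
g=cv2.cvtColor(w['img'],cv2.COLOR_BGR2HSV)
print(w['camera_matrix'].round(1).tolist())
```

```text
[[-0.9839, -0.1786, 0.0014, 0.6276], [-0.1786, 0.9839, -0.0039, 0.0109], [-0.0007, -0.0041, -1.0, 0.2382], [0.0, 0.0, 0.0, 1.0]] [[-0.183, 0.952, 0.247, 0.554], [0.983, 0.177, 0.047, 0.002], [0.001, 0.251, -0.968, 0.408], [0.0, 0.0, 0.0, 1.0]]
lid 0.68 [281.2, 180.0, 83.1, 83.5] 322.8821229050279 219.97467411545622 [0.6248 0.0175 0.05  ]
lid 0.38 [585.1, 211.5, 54.9, 79.2] 616.0984204131228 248.338092345079 [0.6026 0.2737 0.05  ]
flux_bottle 0.68 [171.6, 150.6, 58.3, 46.7] 197.25880695162047 173.7552841709723 [ 0.6054 -0.0928  0.05  ]
flux_bottle 0.65 [395.2, 139.2, 62.6, 52.7] 427.85591133004925 164.45402298850576 [0.5626 0.0944 0.05  ]
spool 0.61 [394.2, 242.5, 67.8, 68.7] 428.84147095179236 276.7104449938195 [0.658  0.1195 0.05  ]
[[425.3, 0.0, 320.4], [0.0, 425.3, 242.9], [0.0, 0.0, 1.0]]
```

View pics/w1.png

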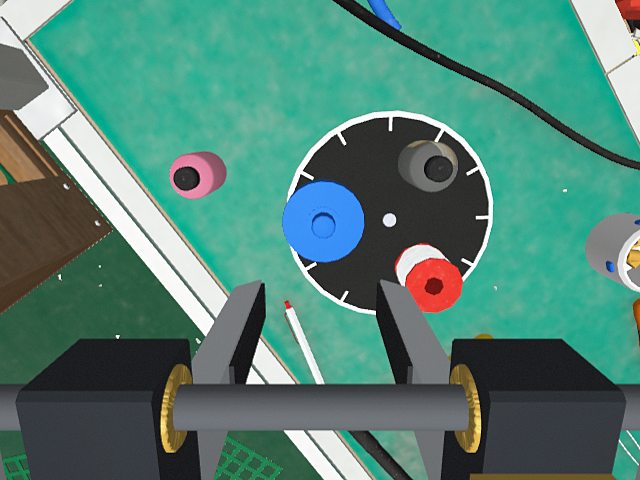

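The wrist view shows the lid centred at (323,220), with its knob at (323,224). The bottle, spool and pink bottle are clear of it. I'll check the pose reading for settling and noise, then locate the knob.

```bash
cat >> h.py <<'E'
def knob(w,u0,v0,r=22):
    c=w['img'][v0-r:v0+r,u0-r:u0+r].copy(); return cv2.resize(c,None,fx=8,fy=8,interpolation=cv2.INTER_CUBIC)
E
python3 - <<'E'
from h import *
for i in range(4):
    w=shot('wrist'); o=robot.get_obs(); d=spotter.trace('lid',w)[0]
    v,u=np.nonzero(d['region']); (c,ax,a)=cv2.fitEllipse(max(cv2.findContours(d['region'].astype(np.uint8),0,1)[0],key=len))
    print(o['tool_pos'].round(4),o['time'],o['qvel'].round(3),o['joint_positions'].round(4),'ell',np.round(c,1),np.round(ax,1),ray(w,*c,.048).round(4),'cam',w['T'][:3,3].round(3))
cv2.imwrite('pics/k.png',np.hstack([knob(w,323,224,45)]))
t=shot('top'); d=spotter.trace('lid',t)[0]; (c,ax,a)=cv2.fitEllipse(max(cv2.findContours(d['region'].astype(np.uint8),0,1)[0],key=len)); print('top',d['conf'],c,ray(t,*c,.047).round(4))
E
```

```text
[0.6235 0.0185 0.2393] 2.45 [ 0.024 -0.02   0.01  -0.003 -0.001 -0.002] [-6.1500e-02  2.5130e-01  1.1375e+00  7.0000e-04  1.7536e+00 -1.8183e+00] ell [320.  221.1] [81.2 82.4] [0.6249 0.0175 0.048 ] cam [0.553 0.004 0.408]
[0.6232 0.0194 0.2398] 2.55 [ 0.008 -0.007 -0.001 -0.004 -0.     0.001] [-6.0000e-02  2.5000e-01  1.1380e+00  5.0000e-04  1.7534e+00 -1.8184e+00] ell [318.6 220.7] [81.5 82. ] [0.6247 0.0176 0.048 ] cam [0.552 0.005 0.408]
[0.6232 0.0195 0.24  ] 2.65 [-0.002 -0.    -0.004 -0.001 -0.    -0.002] [-5.9800e-02  2.4970e-01  1.1379e+00  3.0000e-04  1.7533e+00 -1.8185e+00] ell [318.1 221.1] [80.4 82.2] [0.6253 0.0177 0.048 ] cam [0.552 0.005 0.409]
[0.6234 0.0192 0.24  ] 2.75 [-0.005  0.003 -0.005 -0.002 -0.002 -0.002] [-6.0200e-02  2.5000e-01  1.1377e+00  1.0000e-04  1.7532e+00 -1.8186e+00] ell [318.2 220.7] [80.5 82.2] [0.6251 0.0175 0.048 ] cam [0.552 0.005 0.409]Traceback (most recent call last):
  File "<stdin>", line 7, in <module>
IndexError: list index out of range
```

Call:
servo_tool(
  commands=[-0.001,-0.001,0.04,0,0,0,0.05,-0.001,-0.001,0.08,0,0,0,0.05,-0.001,-0.001,0.115,0,0,0,0.05,-0.001,-0.001,0.14,0,0,0,0.05,-0.001,-0.001,0.155,0,0,0,0.05,-0.001,-0.001,0.165,0,0,0,0.05,-0.001,-0.001,0.17,0,0,0,0.05,-0.001,-0.001,0.173,0,0,0,0.05,-0.001,-0.001,0.173,0,0,0,0.05,-0.001,-0.001,0.173,0,0,0,0.05],
)

```text
time: 4.15
tool_pos: [0.6254, 0.0172, 0.0672]
ee_rot: [-3.141, 0.001, -2.956]
wrist_force: [0.6, 0.1, -0.3]
width: 0.0502
finger_force: 0.0
```

Run:
```python
from h import *
w=shot('wrist'); o=robot.get_obs(); print(o['tool_pos'].round(4),o['wrist_force'].round(2),o['time'])
cv2.imwrite('pics/w2.png',w['img']); print(proj(w,[.625,.0176,.068]))
```

```text
[0.6253 0.0172 0.0671] [0.87 0.09 0.31] 4.2
[322.39263011 308.24714873]
```

View pics/w2.png

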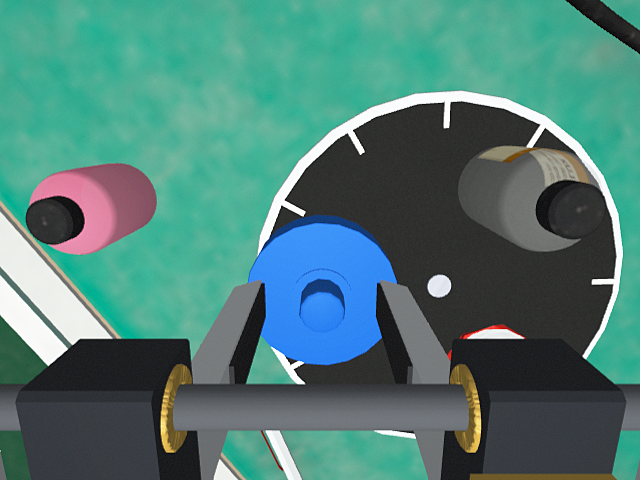

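The knob is centred at (322,310) between the fingers, matching the predicted (322,308). I'll lower 2 mm and close.

Call:
servo_tool(
  commands=[0,0,0.002,0,0,0,0.04,0,0,0.002,0,0,0,0.03,0,0,0.002,0,0,0,0.024,0,0,0.002,0,0,0,0.02,0,0,0.002,0,0,0,0.01,0,0,0.002,0,0,0,0.01,0,0,0.002,0,0,0,0.01],
)

```text
time: 5.08
tool_pos: [0.625, 0.0174, 0.0645]
ee_rot: [3.141, 0.0, -2.956]
wrist_force: [-0.5, 0.4, 0.7]
width: 0.019
finger_force: 30.0
```

Call:
servo_tool(
  commands=[0,0,-0.003,0,0,0,0.01,0,0,-0.01,0,0,0,0.01,0,0,-0.025,0,0,0,0.01,0,0,-0.045,0,0,0,0.01,0,0,-0.07,0,0,0,0.01,0,0,-0.095,0,0,0,0.01,0,0,-0.115,0,0,0,0.01,0,0,-0.125,0,0,0,0.01,0,0,-0.125,0,0,0,0.01,0,0,-0.125,0,0,0,0.01],
)

```text
time: 6.32
tool_pos: [0.6245, 0.0173, 0.1886]
ee_rot: [3.141, -0.002, -2.956]
wrist_force: [-0.4, 0.2, -0.8]
width: 0.0191
finger_force: 30.0
```

Run:
```python
from h import *
s=shot('scene'); t=shot('top')
c=s['img'][170:320,190:430]; cv2.imwrite('pics/s3.png',cv2.resize(c,None,fx=3,fy=3,interpolation=cv2.INTER_CUBIC))
for k in (t,s):
  for d in spotter.trace('tub',k)[:2]:
    m=d['region']; v,u=np.nonzero(m); print(d['conf'],d['box'],u.mean(),v.mean())
cv2.imwrite('pics/t3.png',t['img'])
for z in (0,.055): print([proj(k,[.6033,.3048,z]).round(1) for k in (t,s)])
```

```text
0.96 [217.1, 226.1, 36.8, 37.2] 234.00460829493088 244.88663594470046
0.56 [214.3, 211.1, 31.5, 40.4] 230.0141304347826 231.85760869565217
[array([239.7, 246.4]), array([233.7, 243.1])]
[array([233.3, 244.4]), array([230.7, 222.2])]
```

View pics/s3.png

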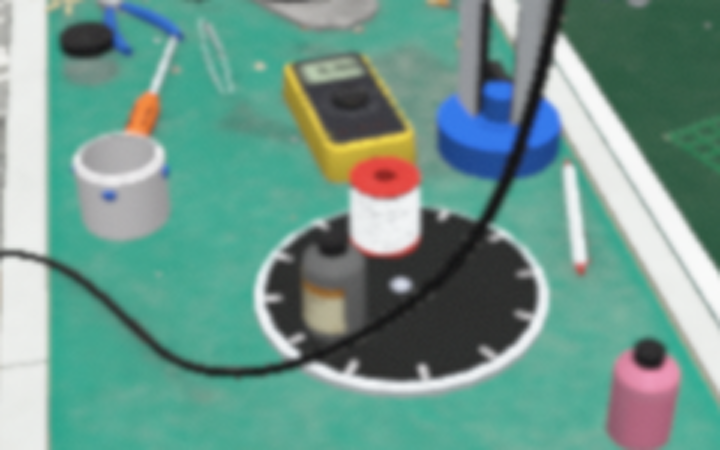

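The lid is held level and clear, and the bottle and spool are still standing. I'll carry it towards the tub and measure the rim with the wrist camera.

Call:
servo_tool(
  commands=[0,0.015,-0.005,0,0,0,0.01,-0.002,0.045,-0.01,0,0,0,0.01,-0.003,0.08,-0.01,0,0,0,0.01,-0.005,0.115,-0.01,0,0,0,0.01,-0.006,0.145,-0.01,0,0,0,0.01,-0.007,0.165,-0.01,0,0,0,0.01,-0.007,0.174,-0.01,0,0,0,0.01,-0.007,0.174,-0.01,0,0,0,0.01,-0.007,0.174,-0.01,0,0,0,0.01,-0.007,0.174,-0.01,0,0,0,0.01],
)

```text
time: 7.78
tool_pos: [0.5999, 0.1886, 0.1995]
ee_rot: [-3.141, -0.0, -2.957]
wrist_force: [0.3, 0.1, 0.4]
width: 0.019
finger_force: 30.0
```

Run:
```python
from h import *
for i in range(3):
    w=shot('wrist'); print(w['T'][:3,3].round(4),tool()[:3,3].round(4))
    for n in ['tub','lid']:
      for d in spotter.trace(n,w)[:2]:
        v,u=np.nonzero(d['region']); print(n,round(d['conf'],2),d['box'],u.mean().round(1),v.mean().round(1),ray(w,u.mean(),v.mean(),.03).round(4))
cv2.imwrite('pics/w4.png',w['img']); print(proj(w,[.6033,.3048,.055]))
```

```text
[0.5287 0.1747 0.3682] [0.5999 0.1887 0.1995]
tub 0.86 [413.7, 209.6, 99.4, 90.2] 464.3 257.1 [0.605  0.3105 0.03  ]
tub 0.36 [246.3, 216.0, 151.5, 151.8] 320.4 281.7 [0.6481 0.1973 0.03  ]
lid 0.59 [244.7, 216.2, 153.2, 154.8] 320.5 281.6 [0.648  0.1973 0.03  ]
lid 0.56 [174.6, 245.6, 73.2, 81.4] 212.2 286.4 [0.669  0.1083 0.03  ]
[0.5286 0.175  0.3682] [0.5998 0.1891 0.1995]
lid 0.8 [244.1, 217.3, 154.3, 152.6] 320.2 281.7 [0.648  0.1975 0.03  ]
[0.5285 0.1753 0.3682] [0.5997 0.1894 0.1995]
tub 0.81 [415.6, 211.0, 97.3, 89.7] 463.0 257.4 [0.6051 0.3104 0.03  ]
lid 0.92 [244.2, 219.4, 153.1, 149.8] 320.4 281.9 [0.6481 0.1981 0.03  ]
[467.2334925  263.08329631]
```

View pics/w4.png

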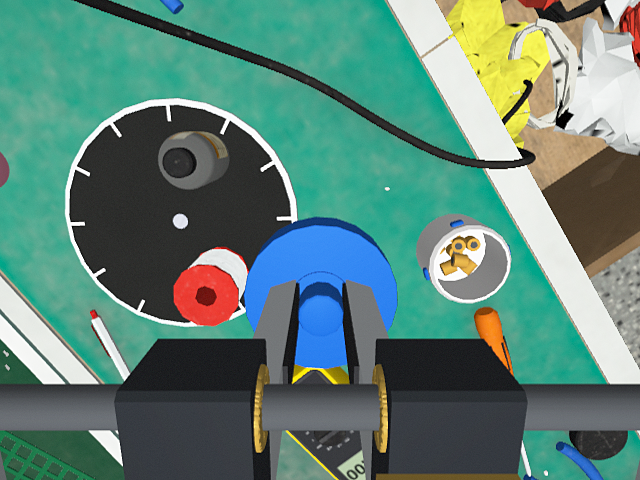

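The tub rim is at about (469,264), with the catches visible at (458,223) and (427,273). I'll fit the rim ring and the held lid.

```bash
cat > fit.py <<'E'
from h import *
from scipy.optimize import least_squares
def circfit(w,pts,z,r,x0):
    P=np.array([ray(w,u,v,z)[:2] for u,v in pts])
    f=lambda p:np.hypot(*(P-p[:2]).T)-p[2]
    s=least_squares(f,[*x0,r],loss='soft_l1',f_scale=.0005); return s.x, np.abs(s.fun).mean()
def rim(w,c0,z=.055):
    img=w['img'].astype(int); mn=img.min(2); pts=[]
    for a in np.radians(np.arange(0,360,4)):       # outermost strong bright->darker edge along each ray
        rr=np.arange(.024,.036,.00025)
        q=np.array([proj(w,[c0[0]+r*np.cos(a),c0[1]+r*np.sin(a),z]) for r in rr]).astype(np.float32)
        prof=cv2.remap(mn.astype(np.float32),q[None,:,0],q[None,:,1],cv2.INTER_LINEAR)[0]
        g=prof[4:]-prof[:-4]; i=g.argmin()
        if g[i]<-15: pts.append(q[i+2])
    return pts
E
python3 - <<'E'
from fit import *
for i in range(2):
    w=shot('wrist'); c=np.array(ray(w,469.5,264.5,.055)[:2])
    for k in range(3):
        pts=rim(w,c); x,e=circfit(w,pts,.055,.0295,c); c=x[:2]
    print('tub',len(pts),x.round(4),e.round(5))
    T=tool(); hsv=cv2.cvtColor(w['img'],cv2.COLOR_BGR2HSV)
    m=cv2.inRange(hsv,(100,120,60),(118,255,255)); m[:, :230]=0; m[:,405:]=0; m[:205]=0; m[375:]=0
    ct=max(cv2.findContours(m,0,1)[0],key=cv2.contourArea); 
    # bright top only
    d=[d for d in spotter.trace('lid',w) if abs(d['box'][0]-245)<15][:1]
    vals=w['img'][...,0]; print('lid blue levels',vals[230,320],vals[221,320],vals[225,320],vals[250,320])
    for thr in (215,):
        mt=((vals>thr)&(m>0)).astype(np.uint8); ct=max(cv2.findContours(mt,0,1)[0],key=cv2.contourArea)[:,0]
        ct=[p for p in cv2.convexHull(ct)[:,0] if p[1]<330]
        z=T[2,3]-.015; y,e2=circfit(w,ct,z,.0355,T[:2,3]); print('lid',len(ct),y.round(4),e2.round(5),'tcp',T[:3,3].round(4))
o=robot.get_obs(); print(o['time'])
t=shot('top'); c=np.array([.6033,.3048])
for k in range(3):
    pts=rim(t,c); x,e=circfit(t,pts,.055,.0295,c); c=x[:2]
print('top tub',len(pts),x.round(4),e.round(5))
E
```

```text
tub 90 [0.6042 0.307  0.0316] 0.00038
lid blue levels 246 119 184 245
lid 36 [0.602  0.1895 0.0352] 8e-05 tcp [0.5997 0.1896 0.1995]
tub 90 [0.6042 0.3069 0.0316] 0.00044
lid blue levels 246 114 185 245
lid 36 [0.6019 0.1895 0.0352] 7e-05 tcp [0.5997 0.1896 0.1995]
8.425Traceback (most recent call last):
  File "<stdin>", line 20, in <module>
  File "fit.py", line 6, in circfit
    s=least_squares(f,[*x0,r],loss='soft_l1',f_scale=.0005); return s.x, np.abs(s.fun).mean()
    return func(*args, **kwargs)
    vector_fun = VectorFunction(
        fun_wrapped,
    ...<6 lines>...
        workers=workers
    )
    self._update_fun()
    ~~~~~~~~~~~~~~~~^^
    self.f = self.fun_wrapped(xp_copy(self.x))
             ~~~~~~~~~~~~~~~~^^^^^^^^^^^^^^^^^
    return np.atleast_1d(self.fun(x))
                         ~~~~~~~~^^^
    return self.f(x, *self.args, **self.kwargs)
           ~~~~~~^^^^^^^^^^^^^^^^^^^^^^^^^^^^^^
  File "fit.py", line 5, in <lambda>
    f=lambda p:np.hypot(*(P-p[:2]).T)-p[2]
                          ~^~~~~~
ValueError: operands could not be broadcast together with shapes (0,) (2,)
```

Run:
```python
from h import *
w=shot('wrist'); u0,v0,k=410,205,5
im=cv2.resize(w['img'][v0:v0+105,u0:u0+110],None,fx=k,fy=k,interpolation=cv2.INTER_CUBIC)
for c,col in (((.6042,.307),(0,0,255)),):
  for r,z in ((.0295,.055),(.032,0)):
    q=[((proj(w,[c[0]+r*np.cos(a),c[1]+r*np.sin(a),z])-[u0,v0])*k+k/2) for a in np.linspace(0,6.28,90)]
    cv2.polylines(im,[np.int32(q)],True,col,1)
cv2.imwrite('pics/c5.png',im)
```

```text
(no output)
```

View pics/c5.png

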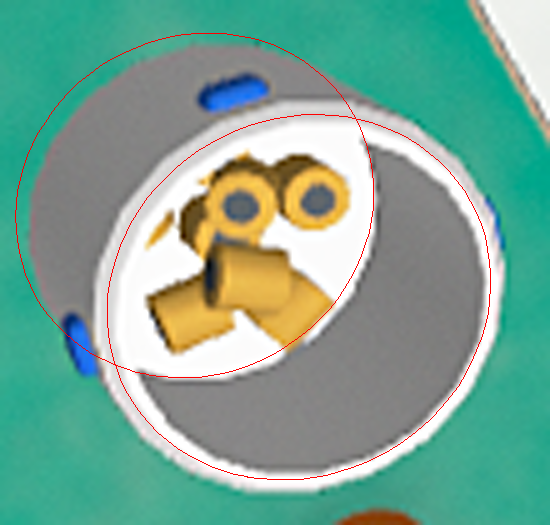

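Call:
servo_tool(
  commands=[-0.002,0.01,0,0,0,0,0.01,-0.007,0.03,0,0,0,0,0.01,-0.013,0.056,0,0,0,0,0.01,-0.019,0.082,0.01,0,0,0,0.01,-0.024,0.105,0.03,0,0,0,0.01,-0.026,0.1155,0.055,0,0,0,0.01,-0.026,0.1155,0.075,0,0,0,0.01,-0.026,0.1155,0.088,0,0,0,0.01,-0.026,0.1155,0.09,0,0,0,0.01,-0.026,0.1155,0.09,0,0,0,0.01],
)

```text
time: 9.78
tool_pos: [0.6044, 0.3076, 0.1103]
ee_rot: [3.141, 0.001, -2.956]
wrist_force: [0.1, 0.4, -1.0]
width: 0.0191
finger_force: 30.0
```

Run:
```python
from h import *
w=shot('wrist');t=shot('top');s=shot('scene');o=robot.get_obs(); print(o['tool_pos'].round(4),o['time'],o['wrist_force'])
k=3
a=cv2.resize(s['img'][185:265,180:280],None,fx=5,fy=5,interpolation=cv2.INTER_CUBIC)
b=cv2.resize(w['img'][200:360,200:440],(600,400),interpolation=cv2.INTER_CUBIC)
cv2.imwrite('pics/c6.png',cv2.resize(np.hstack([a,b[:,150:450]]),None,fx=1,fy=1))
```

```text
[0.6047 0.3078 0.111 ] 9.925 [-0.26385389  0.59544971 -0.61237591]
```

View pics/c6.png

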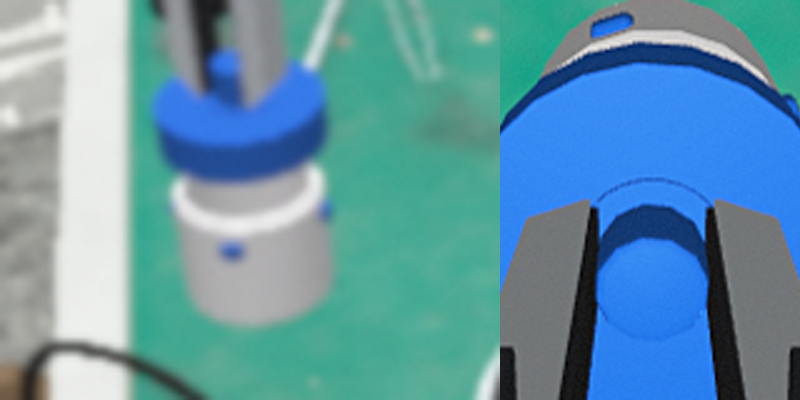

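The lid is 20 mm above the rim and centred to about 1 mm in both views. I'll lower it onto the tub.

Call:
servo_tool(
  commands=[0,0,0.006,0,0,0,0.01,0,0,0.012,0,0,0,0.01,0,0,0.017,0,0,0,0.01,0,0,0.021,0,0,0,0.01,0,0,0.024,0,0,0,0.01,0,0,0.026,0,0,0,0.01,0,0,0.026,0,0,0,0.01],
)

```text
time: 10.8
tool_pos: [0.6038, 0.3079, 0.0833]
ee_rot: [3.142, -0.0, -2.956]
wrist_force: [-0.6, -0.1, -0.6]
width: 0.0191
finger_force: 30.0
```

Call:
servo_tool(
  commands=[0,0,0.002,0,0,0,0.01,0,0,0.004,0,0,0,0.01,0,0,0.005,0,0,0,0.01,0,0,0.006,0,0,0,0.01,0,0,0.006,0,0,0,0.01],
)

```text
time: 11.42
tool_pos: [0.6044, 0.3083, 0.0788]
ee_rot: [3.141, 0.002, -2.956]
wrist_force: [-1.4, 0.2, 4.8]
width: 0.0192
finger_force: 30.0
```

Contact with the catches came at 4.8 N, at the expected height. Now I'll press.

Call:
servo_tool(
  commands=[0,0,0.002,0,0,0,0.01,0,0,0.004,0,0,0,0.01,0,0,0.005,0,0,0,0.01,0,0,0.006,0,0,0,0.01,0,0,0.007,0,0,0,0.01,0,0,0.008,0,0,0,0.01,0,0,0.008,0,0,0,0.01,0,0,0.008,0,0,0,0.01],
)

```text
time: 12.42
tool_pos: [0.6039, 0.3081, 0.0714]
ee_rot: [3.141, 0.001, -2.956]
wrist_force: [-3.2, -0.6, 9.9]
width: 0.0192
finger_force: 30.0
```

Call:
servo_tool(
  commands=[0,0,0.002,0,0,0,0.01,0,0,0.003,0,0,0,0.01,0,0,0.003,0,0,0,0.01,0,0,0.003,0,0,0,0.01],
)

```text
time: 12.92
tool_pos: [0.6039, 0.3081, 0.0714]
ee_rot: [3.141, 0.002, -2.955]
wrist_force: [-7.1, -2.4, 18.1]
width: 0.0193
finger_force: 30.0
```

It has bottomed out: force rose to 18 N with no further travel. I'll ease off, open and lift.

Call:
servo_tool(
  commands=[0,0,-0.004,0,0,0,0.01,0,0,-0.006,0,0,0,0.02,0,0,-0.006,0,0,0,0.03,0,0,-0.006,0,0,0,0.04,0,0,-0.006,0,0,0,0.04,0,0,-0.02,0,0,0,0.04,0,0,-0.06,0,0,0,0.04,0,0,-0.11,0,0,0,0.04,0,0,-0.15,0,0,0,0.04,0,0,-0.15,0,0,0,0.04],
)

```text
time: 14.18
tool_pos: [0.6059, 0.3087, 0.2235]
ee_rot: [3.139, 0.011, -2.956]
wrist_force: [-0.5, -0.7, -0.4]
width: 0.04
finger_force: 0.0
```

Run:
```python
from h import *
w=shot('wrist');s=shot('scene');o=robot.get_obs(); print(o['tool_pos'].round(4),o['time'],o['wrist_force'].round(1),o['width'])
a=cv2.resize(s['img'][170:330,180:400],(550,400),interpolation=cv2.INTER_CUBIC)
c=cv2.resize(s['img'][195:255,205:255],(250,300),interpolation=cv2.INTER_CUBIC); c=cv2.copyMakeBorder(c,0,100,0,0,0)
b=cv2.resize(w['img'][130:380,150:490],(800,588)) [:200]
cv2.imwrite('pics/c7.png',np.vstack([np.hstack([a,c]),b]))
for z in (.037,.055,.057):print(z,proj(s,[.6045,.308,z]))
```

```text
[0.604  0.3079 0.2171] 14.275 [ 0.4 -0.2 -0.4] 0.04006803900894856
0.037 [230.98797408 228.5002274 ]
0.055 [229.97624056 221.53453275]
0.057 [229.86240575 220.75079025]
```

View pics/c7.png

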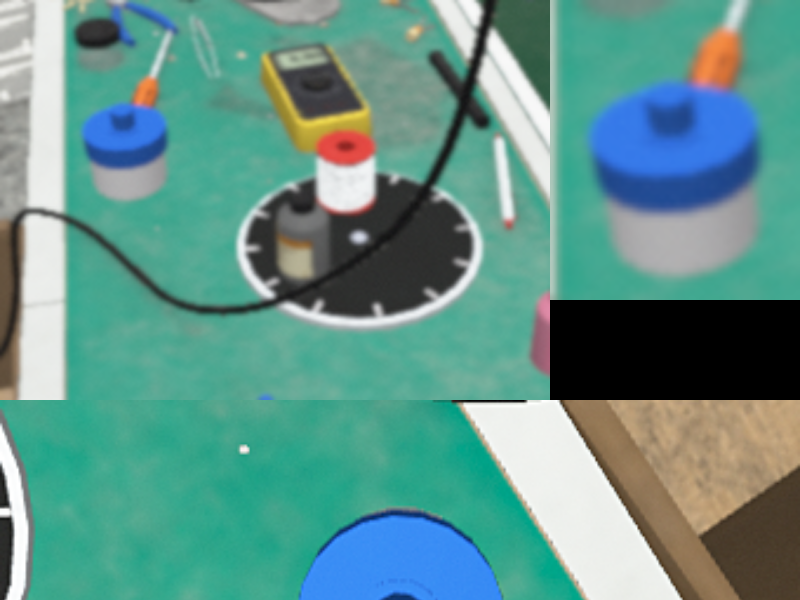

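Everything looks right: the lid sits level on the tub, and the bottle and spool are standing. As a height check, I'll touch the knob top with closed fingers, which should contact at TCP z ≈ 0.086 if the lid is home.

Call:
servo_tool(
  commands=[0,0,0.03,0,0,0,0,0,0,0.07,0,0,0,0,0,0,0.1,0,0,0,0,0,0,0.115,0,0,0,0,0,0,0.123,0,0,0,0,0,0,0.127,0,0,0,0,0,0,0.13,0,0,0,0,0,0,0.132,0,0,0,0,0,0,0.134,0,0,0,0,0,0,0.134,0,0,0,0],
)

```text
time: 15.52
tool_pos: [0.6045, 0.3081, 0.0863]
ee_rot: [3.141, 0.003, -2.956]
wrist_force: [-2.8, -1.0, 8.7]
width: 0.0008
finger_force: 4.1
```

Call:
servo_tool(
  commands=[0,0,0.002,0,0,0,0,0,0,0.003,0,0,0,0,0,0,0.003,0,0,0,0],
)

```text
time: 15.9
tool_pos: [0.6046, 0.3081, 0.0862]
ee_rot: [3.141, 0.005, -2.955]
wrist_force: [-6.6, -2.2, 15.8]
width: 0.0004
finger_force: 8.2
```

Call:
servo_tool(
  commands=[0,0,-0.004,0,0,0,0,0,0,-0.02,0,0,0,0,0,0,-0.06,0,0,0,0,0,0,-0.1,0,0,0,0,0,0,-0.13,0,0,0,0,0,0,-0.13,0,0,0,0,0,0,-0.13,0,0,0,0,0,0,-0.13,0,0,0,0],
)

```text
time: 16.9
tool_pos: [0.6031, 0.3075, 0.2068]
ee_rot: [-3.141, -0.004, -2.956]
wrist_force: [1.0, 0.7, 0.3]
width: 0.0006
finger_force: 0.0
```

Run:
```python
from h import *
s=shot('scene')
for n in ['lid','tub','flux_bottle','spool']: print(n,[(round(d['conf'],2),d['box']) for d in spotter.trace(n,s)[:1]])
print(close_job())
```

```text
lid [(0.78, [212.8, 210.4, 31.2, 25.8])]
tub [(0.7, [216.5, 232.3, 29.5, 19.6])]
flux_bottle [(0.89, [289.5, 248.9, 22.8, 33.3])]
spool []
the job is handed in; nothing more can be done
None
```

The job is handed in at about 17 s: the lid is pressed fully home on the tub (the knob-top touch puts its lower edge about 37 mm above the tub's underside) and looks level. The flux bottle and spool were standing on the turntable in the last picture I viewed; the network missed the spool in the final shot, but nothing had gone near it since.

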